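# Glue the bare frame corner

## Robot

A 6-joint arm with a two-finger parallel gripper is mounted at the origin on the work surface. World frame = base frame: x ahead of the robot, y to its left, z up, the work surface at z = 0. Lengths are in mm, angles in rad, forces in N, time in s.
With the tool pointing down it reaches from about 275 to 1000 mm from the base axis. Payload 8.4 kg.
Tool frame: the origin (TCP) lies on the centre line of the jaws, within the pads' length; the fingertips stand r.tip_reach ahead of it and the grasp point (between the pads) lies 11 mm behind it (r.tip_reach is the distance from the TCP to the fingertips, in mm); z points along the fingers, y is the line along which they close (so a half turn about z gives the same grasp; the last joint's range is limited). The gripper opens to 85 mm and grips with 20 to 120 N. Pads are 22 mm wide; open, the fingers measure 114 mm over their backs; the gripper's body (76 mm by 85 mm) begins 54 mm behind the grasp point. The pads swing forward as they close: fully open they stand 13 mm farther back than shut.
Start: joints at [1.203, 0.353, 1.633, -0, 1.155, -0.002], TCP at [223.559, 583.652, 239.281] pointing down, gripper open.
Joint ranges: [-2.63, 2.63], [-0.92, 2.1], [0.06, 2.66], [-1.3, 4.44], [0, 2.69], [-3.02, 3.02]. Speed limits (rad/s): [2.22, 2.22, 2.79, 3.14, 3.14, 3.14].

## Interface

Orientations are given as [roll, pitch, yaw] about the fixed x, y, z axes, in that order (R = Rz(yaw) Ry(pitch) Rx(roll)).
In Python, from rig import r gives the robot as it stands.
- The arm moves only by the tool carry_out, never from a script. Its argument "targets" is a list of rows, each an object with "dp": the shift along the tool's x, y, z in mm, a list of three; "yaw": the turn about the tool's z in degrees. A call has 1 to 12 rows; each row is the pose to reach, as a shift and turn from the pose commanded when the call began, along the tool's axes at that moment; what a row does not reach only later rows make up. A row lasts 1/8 s, in which the tool goes at most 62.5 mm and 10.7 degrees, less where a joint would pass 70% of its speed; a pose out of reach is approached as far as the arm can. A call with a gripper value outside its range is refused whole. "fingers" is the opening, from -1 (shut) to 1 (fully open), so that 0 is half open, set as the call begins (left out, the last holds). The fingers move at their own pace and stop on an object; "grip_force" is the grip in N (left out, the last holds). Time passes only in rows, so rows that repeat a pose let the fingers close. It gives the time, the measured TCP pose, the force, the opening and the grip force at its end, in the units of the state.
- r.sense(): the state, without advancing time (a new reading comes with each control period).
- r.grab_frame(name): name is "scene" or "top" or "wrist"; returns the picture (400x640x3 uint8, red, green, blue); there is no depth.
- r.get_calibration(name): a dict with "fx", "fy", "cx", "cy" (pixels), "rvec" (rotation vector, rad) and "tvec" (3), from world to camera coordinates, as OpenCV has them. Camera axes: x right, y down, z forward; pixel columns grow to the right and rows downward; lengths in mm; the calibration is good to about 2 mm. A picture is of the moment at which its call begins: read the wrist's pose just before it. get_calibration takes no time and is no camera call; for the wrist camera it gives the pose at the moment of the call.
- r.sign_off(): hands the job in; it is judged then, once.
The state is a dict: "clock": time; "qpos": joint angles; "qvel": joint speeds; "joint_efforts": joint torques, N m; "eef_pos": TCP position; "tcp_rot": TCP orientation; "contact_force": force on the tool from outside, world axes, zero at the start; "wrist_torque": the same for the moment, N m; "opening": opening from 0.0 (shut) to 1.0 (fully open); "grasp_force": force on a finger pad.
Only numpy, scipy, OpenCV 4.12 (cv2) and the standard library are available. Lean on these libraries where they do the work, as an engineer would, in place of code of your own. Each camera call takes 0.05 s, during which the arm holds its last target. There are 200 camera calls.

## Task

The round brush hangs beside a flat brush in a notched rack. Take the round brush, dip its bristles right down inside the glue pot (the straight pot without a handle, not the coffee mug), then press the bristle tip gently onto the middle of the frame's bare wooden corner. Finally hang the brush upright in its notch again and let go, leaving the pot, the mug and the flat brush where they stand.

Things in the scene. Friction and masses are not known exactly. Their poses are not given: they have to be found in the camera images.
- brush_grip (a point): Middle of the round brush's handle. The brush is a straight wooden rod, 190 mm long, about 90 g, hanging upright, bristles down; its z axis runs from tip to handle end. Handle: round, 22 mm in diameter, 75 mm tall, from 40 mm below this point (guard's top face) to 35 mm above it (its end). Grip here from above, at any yaw.
- brush_guard (a point): Centre of the underside of the round brush's guard, a round disc 56 mm in diameter and 5 mm thick, 45 mm below brush_grip and 110 mm above the bristle tip. The brush hangs by this disc. Below it: neck 18 mm in diameter and 46 mm long, then ferrule 21 mm in diameter, then bristles 22 mm in diameter.
- brush_tip (a point): Lowest point of the round brush's bristles, 155 mm below brush_grip and 110 mm below the guard's underside. The bristles are 36 mm long and give: they spring back into the ferrule by up to 12 mm, at 0.25 N per mm.
- brush: The round brush (as above); origin at the relaxed bristle tip, z up along the handle.
- flat_grip (a point): Middle of the handle of the other, flat brush (flat paddle handle 10 x 36 mm, square guard, wide flat bristles, 180 mm long), hanging in the rack's other notch; its end stands 200 mm above the table. To be left alone. The two brushes swap notches from one start to another.
- rack: Fixed wooden brush rack. Origin under its middle, on the table; x points from the open front of its notches to their closed back, y along the row. Board 12 mm thick, top face 130 mm above the table, y from -90 to +90 mm, x from -40 to +47 mm, on two posts at x = +36 mm and a base plate 12 mm thick. Two notches, at y = +50 and -50 mm. Only the brushes stand above the board.
- notch_a (a point): Centre of the notch at rack y = +50 mm, at the height of the board's top face; axes as the rack's. The notch is 32 mm wide, open to -x and closed 25 mm behind this point. A hung brush has its guard's underside centred here, resting on the board.
- notch_b (a point): Centre of the notch at rack y = -50 mm, otherwise as notch_a.
- pot_rim (a point): Centre of the mouth of the glue pot: a straight round white ceramic pot without handle, loose, about 400 g, outer diameter 82 mm, 85 mm high, wall 5 mm (mouth 72 mm wide), floor 8 mm thick, so 77 mm deep.
- mug_rim (a point): Centre of the mouth of the coffee mug: white ceramic, loose, 95 mm high, 82 mm across the mouth, with a side handle reaching out about 35 mm along its own +y. Leave alone. Pot and mug swap places from one start to another.
- bare_corner (a point): Centre of the top face of the bare wooden corner block of the white picture frame: 70 x 70 mm, level, 28 mm above the table. x and y axes run along the frame's two rails, which leave the corner towards +x and +y; their outer edge moulding, 10 mm higher, begins 55 mm from this point.
- frame: The fixed white picture frame, outer size 300 x 260 mm, rails 70 mm wide and 28 mm high; origin under the middle of the bare corner, on the table.
Things that resemble listed ones, but are neither listed nor needed, are in the scene too. Leave any orange, turquoise or yellow look-alike of the brush alone.

How it is judged (in metres and radians):
On the way, in this order (a step that is already met when the one before it is completed fails the run):
1. the held round brush is dipped: its bristle tip is inside the pot, at least 32 mm below the rim (contact force between the fingers and brush above 0.5 N and z of brush_tip in the frame of pot_rim below -0.032 m and horizontal distance between brush_tip and pot_rim below 0.036 m), for 0.1 s.
2. the held round brush, within 35 degrees of upright, presses with at least 0.3 N on the bare corner, its tip within 25 mm of the middle and down on the wood (contact force between the fingers and brush above 0.5 N and contact force between brush and frame above 0.3 N and horizontal distance between brush_tip and bare_corner below 0.025 m and z of brush_tip in the frame of bare_corner below 0.006 m and angle between brush's own z axis and vertical below 0.6 rad), for 0.1 s.
At the end, for the whole second after the job is handed in: The round brush hangs free and still in a notch of the rack: guard's underside within 5 mm of the board's top, centred within 10 mm across and about 20 mm along the notch, within 0.12 rad of upright. The pot, the mug and the flat brush are within 25 mm of where they stood (((x of brush_guard in the frame of notch_a between -0.02 and 0.022 m and y of brush_guard in the frame of notch_a between -0.01 and 0.01 m and z of brush_guard in the frame of notch_a between -0.004 and 0.005 m) or (x of brush_guard in the frame of notch_b between -0.02 and 0.022 m and y of brush_guard in the frame of notch_b between -0.01 and 0.01 m and z of brush_guard in the frame of notch_b between -0.004 and 0.005 m)) and angle between brush's own z axis and vertical below 0.12 rad and linear speed of brush below 0.03 m/s and distance of each of pot_rim, mug_rim, flat_grip from where it was at the start of the episode below 0.025 m); the robot touches nothing.
It fails at once if the pot is tipped by more than 0.2 rad or moved by more than 25 mm (distance of pot_rim from where it was at the start of the episode above 0.025 m or angle between pot_rim's own z axis and vertical above 0.2 rad).
It fails at once if the mug is moved by more than 25 mm (distance of mug_rim from where it was at the start of the episode above 0.025 m).
It fails at once if the flat brush is moved by more than 25 mm (distance of flat_grip from where it was at the start of the episode above 0.025 m).
It fails at once if the round brush is put into the coffee mug (horizontal distance between brush_tip and mug_rim below 0.036 m and z of brush_tip in the frame of mug_rim below -0.005 m).
It fails at once if the brush is pressed on the frame with more than 15 N (contact force between brush and frame above 15 N).
It also fails if it takes over 64 s, if anything falls off the work surface, if the arm or the gripper's body presses on something with over 40 N, if the wrist force passes 120 N, or if a joint passes its speed limit or range.

## Working session

There is one attempt and no reset: what is moved stays moved. The work goes in short steps, Python scripts to look and compute and a tool call to move; the robot and the scene stay as the last step left them, time stands still between calls to the robot, and variables do not carry over. Pictures are saved under pics/ and viewed, at most 10 in all, crops included, and the job is handed in when it is done.

Besides the shell and the picture viewer there is one more tool, called after "Emit:" in YAML: its name, and indented under it one key for each argument. carry_out: Moves the arm, as the interface text tells. Its arguments: {"type":"object","properties":{"targets":{"type":"array","items":{"type":"object","properties":{"dp":{"type":"array","items":{"type":"number"}},"yaw":{"type":"number"}}}},"fingers":{"type":"number"},"grip_force":{"type":"number"}},"required":["targets"]}

```bash
mkdir -p pics; ls; python3 - <<'E'
from rig import r
import cv2,numpy as np
s=r.sense();print(s['clock'],s['eef_pos'],s['tcp_rot'],s['opening'],r.tip_reach)
for n in("scene","top"):
    c=r.get_calibration(n);print(n,c)
    np.save(f"{n}0.npy",im:=r.grab_frame(n));cv2.imwrite(f"pics/{n}0.png",im[:,:,::-1])
E
```

```text
pics
0.0 [223.3889486  583.22281268 238.55477703] [-3.14019793e+00  1.20609431e-05  2.77580461e+00] 0.997542205213314 8.0
scene {'fx': 508.78366025234044, 'fy': 508.78366025234044, 'cx': 321.71845735836524, 'cy': 202.54721564126723, 'rvec': array([ 2.37685883,  0.61472327, -0.24083839]), 'tvec': array([-405.22762925, -199.05466477, 1792.91557345])}
top {'fx': 474.74469414536253, 'fy': 474.74469414536253, 'cx': 321.502452207461, 'cy': 197.36420010614214, 'rvec': array([ 2.17773782, -2.13948742,  0.16340279]), 'tvec': array([-114.49969772,  548.96964773, 1368.73954984])}
```

View pics/scene0.png

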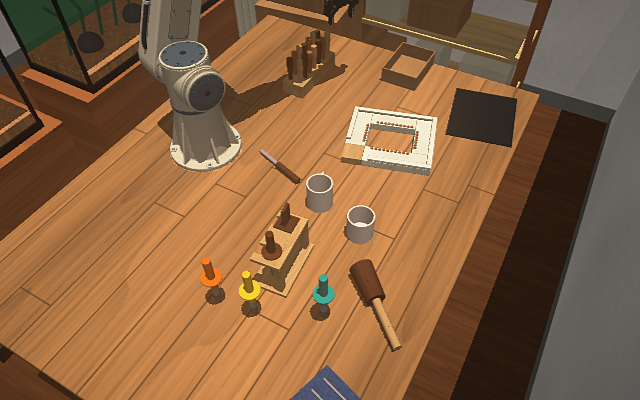

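View pics/top0.png

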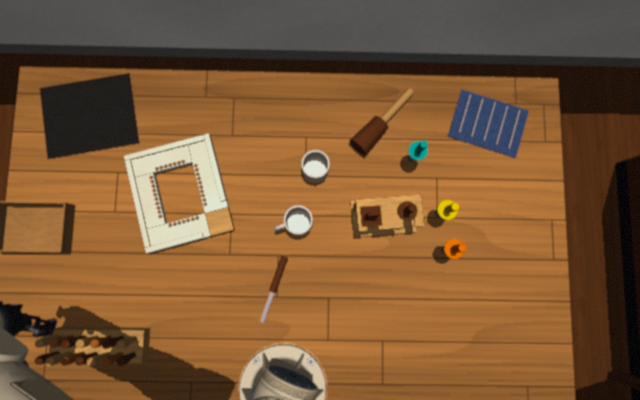

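The top view shows the round brush at about (407,210), the flat brush at (371,215), the pot without a handle at (315,165), the mug at (298,220) and the bare corner at (218,221). I'll zoom in on these.

```bash
cat > h.py <<'E'
import numpy as np,cv2
def ray(c,uv):
    R=cv2.Rodrigues(c['rvec'])[0];o=-R.T@c['tvec']
    d=R.T@np.array([(uv[0]-c['cx'])/c['fx'],(uv[1]-c['cy'])/c['fy'],1]);return o,d
def onz(c,uv,z):
    o,d=ray(c,uv);return o+d*(z-o[2])/d[2]
def proj(c,p):
    return cv2.projectPoints(np.float64(p).reshape(-1,3),c['rvec'],c['tvec'],np.array([[c['fx'],0,c['cx']],[0,c['fy'],c['cy']],[0,0,1.]]),None)[0][:,0]
E
python3 - <<'E'
from rig import r
from h import *
im=np.load("top0.npy");c=r.get_calibration("top")
cv2.imwrite("pics/topz.png",cv2.resize(im[135:260,190:435],None,fx=3.2,fy=3.2,interpolation=cv2.INTER_CUBIC)[:,:,::-1])
hsv=cv2.cvtColor(im,cv2.COLOR_RGB2HSV)
m=((hsv[:,:,1]<60)&(hsv[:,:,2]>90)).astype(np.uint8)
m[:, :250]=0;m[:140]=0;m[250:]=0;m[:,345:]=0
for k in cv2.findContours(m,cv2.RETR_EXTERNAL,cv2.CHAIN_APPROX_NONE)[0]:
    if len(k)>20: print('white',cv2.minEnclosingCircle(k),onz(c,cv2.minEnclosingCircle(k)[0],85))
E
```

```text
white ((293.0, 222.0), 19.31330680847168) [472.37794053 -24.26501482  85.        ]
white ((314.9375, 164.3125), 14.198746681213379) [640.56656802 -83.48958044  85.        ]
```

View pics/topz.png

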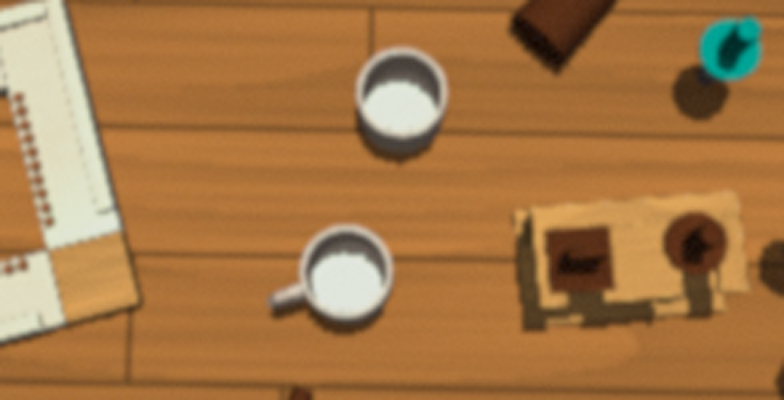

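The crop (scale 3.2, offset 190,135) shows the pot mouth at about (402,92) with radius 44. The corner block's corners are near (50,250), (125,232), (140,300) and (65,323). The round guard is at (694,244), in the right notch, and the notches open towards the bottom of the image (the robot).

```bash
python3 - <<'E'
from rig import r
from h import *
c=r.get_calibration("top")
f=lambda u,v,z:onz(c,(190+(u+.5)/3.2-.5,135+(v+.5)/3.2-.5),z).round(1)
print('pot',f(402,92,85),'mug',f(346,271,95))
print('block',f(50,250,28),f(125,232,28),f(140,300,28),f(65,323,28),f(95,276,28))
print('guard',f(694,244,135),'flat',f(580,258,135))
print('board TL TR',f(533,207,130),f(740,192,130),'BR BL',f(748,290,130),f(545,315,130))
s=r.sense();R=__import__('scipy.spatial.transform',fromlist=['x']).Rotation.from_euler('xyz',s['tcp_rot']).as_matrix()
print(R.round(3));w=r.get_calibration('wrist');print(w)
Rw=cv2.Rodrigues(w['rvec'])[0];o=-Rw.T@w['tvec'];print(o, R.T@(o-s['eef_pos']),(R.T@Rw.T).round(3))
E
```

```text
pot [643.3 -84.4  85. ] mug [479.3 -38.   95. ]
block [499.8 238.3  28. ] [517.8 169.9  28. ] [455.  153.4  28. ] [432.7 221.2  28. ] [476.4 195.7  28. ]
guard [ 504.5 -338.2  135. ] flat [ 490.6 -239.9  135. ]
board TL TR [ 534.7 -199.6  130. ] [ 551.2 -379.6  130. ] BR BL [ 466.1 -385.5  130. ] [ 441.5 -210.6  130. ]
[[-0.934  0.358 -0.   ]
 [ 0.358  0.934 -0.001]
 [ 0.    -0.001 -1.   ]]
{'fx': 333.829248275984, 'fy': 333.829248275984, 'cx': 319.028338467046, 'cy': 195.94447475518217, 'rvec': array([-2.38037975, -1.63532013, -0.24006714]), 'tvec': array([-623.87603285,  -37.04883432,  379.58233416])}
[154.50651433 609.82740049 372.71295595] [ 7.38468191e+01 -1.61066857e-03 -1.34083752e+02] [[-0.001 -0.957 -0.29 ]
 [ 1.    -0.001 -0.001]
 [ 0.001 -0.29   0.957]]
```

Emit:
carry_out:
  targets:
    - {"dp": [0, 0, -60], "yaw": 0}
    - {"dp": [-37, -47, -62], "yaw": 8}
    - {"dp": [-74, -95, -62], "yaw": 16}
    - {"dp": [-111, -142, -62], "yaw": 24}
    - {"dp": [-148, -190, -62], "yaw": 32}
    - {"dp": [-185, -237, -62], "yaw": 40}
    - {"dp": [-222, -285, -62], "yaw": 48}
    - {"dp": [-259, -332, -62], "yaw": 56}
    - {"dp": [-296, -380, -62], "yaw": 62}
    - {"dp": [-333, -427, -62], "yaw": 62}
    - {"dp": [-370, -475, -62], "yaw": 62}
    - {"dp": [-407, -522, -62], "yaw": 62}
  fingers: 1

```text
clock: 1.6
eef_pos: [417.0, -51.5, 301.4]
tcp_rot: [3.141, -0.0, 1.693]
contact_force: [0.7, 0.8, 0.1]
opening: 0.998
grasp_force: 0.0
```

```bash
cat >> h.py <<'E'
from scipy.spatial.transform import Rotation as Ro
def rel(s,p):
    R=Ro.from_euler('xyz',s['tcp_rot']).as_matrix()
    print('t',s['clock'],'eef',np.round(s['eef_pos'],1),'F',np.round(s['contact_force'],1),'open',round(s['opening'],3),'grip',round(s['grasp_force'],1),'yA',round(np.degrees(np.arctan2(R[1,1],R[0,1])),1),'dp',(R.T@(np.array(p)-s['eef_pos'])).round(1))
E
python3 -c "
from rig import r
from h import *
rel(r.sense(),[504.5,-338,300])"
```

```text
t 1.6 eef [417.  -51.5 301.4] F [0.7 0.8 0.1] open 0.998 grip 0.0 yA 7.0 dp [-295.1   51.8    1.4]
```

Emit:
carry_out:
  targets:
    - {"dp": [-59, 10, 1]}
    - {"dp": [-118, 21, 1]}
    - {"dp": [-177, 31, 1]}
    - {"dp": [-236, 42, 1]}
    - {"dp": [-295, 52, 1]}
    - {"dp": [-295, 52, 1]}
    - {"dp": [-295, 52, 1]}

```text
schema error: expected keys dp, yaw
```

```bash
python3 - <<'E'
from rig import r
from h import *
s=r.sense();rel(s,[504.5,-338,300])
c=r.get_calibration('wrist');im=r.grab_frame('wrist');np.save('w1.npy',im);np.save('w1c.npy',c,allow_pickle=True)
cv2.imwrite('pics/w1.png',im[:,:,::-1])
print(proj(c,[[504.5,-338,135],[504.5,-338,210]]))
E
```

```text
t 1.6 eef [417.  -51.5 301.4] F [0.7 0.8 0.1] open 0.998 grip 0.0 yA 7.0 dp [-295.1   51.8    1.4]
[[363.21094784 420.54607401]
 [373.04931357 492.98642191]]
```

View pics/w1.png

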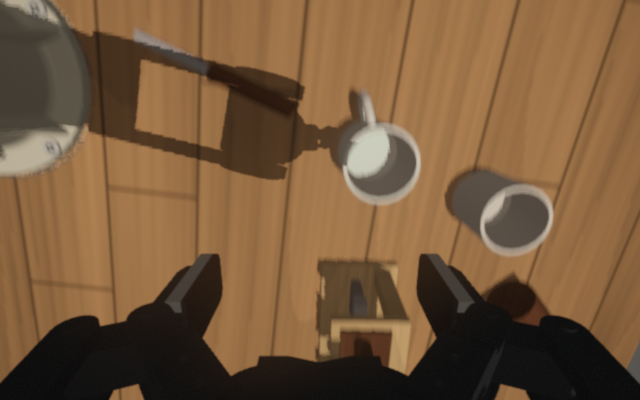

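The move was refused because the yaw key was missing, so this picture is from the midpoint. It still shows the pot mouth centred near (516,218), the mug at (381,164) and the rack below.

```bash
python3 - <<'E'
from h import *
c=np.load('w1c.npy',allow_pickle=True).item()
print(onz(c,(516,218),85),onz(c,(381,164),95))
E
```

```text
[643.02341823 -82.82101527  85.        ] [480.10416762 -38.73900203  95.        ]
```

Emit:
carry_out:
  targets:
    - {"dp": [-59, 10, 1], "yaw": 0}
    - {"dp": [-118, 21, 1], "yaw": 0}
    - {"dp": [-177, 31, 1], "yaw": 0}
    - {"dp": [-236, 42, 1], "yaw": 0}
    - {"dp": [-295, 52, 1], "yaw": 0}
    - {"dp": [-295, 52, 1], "yaw": 0}
    - {"dp": [-295, 52, 1], "yaw": 0}

```text
clock: 2.52
eef_pos: [504.2, -335.4, 299.5]
tcp_rot: [-3.14, -0.001, 1.693]
contact_force: [-0.7, 0.1, -0.3]
opening: 1.003
grasp_force: 0.0
```

```bash
python3 - <<'E'
from rig import r
from h import *
s=r.sense();rel(s,[504.5,-338,300])
c=r.get_calibration('wrist');im=r.grab_frame('wrist');np.save('w2.npy',im);np.save('w2c.npy',c,allow_pickle=True)
cv2.imwrite('pics/w2.png',im[:,:,::-1])
print(proj(c,[[504.5,-338,135],[504.5,-338,210]]))
E
```

```text
t 2.525 eef [ 504.2 -335.4  299.5] F [-0.7  0.1 -0.3] open 1.003 grip 0.0 yA 7.0 dp [-2.6 -0.  -0.5]
[[319.32514269 181.3549653 ]
 [319.26839156 207.60991727]]
```

View pics/w2.png

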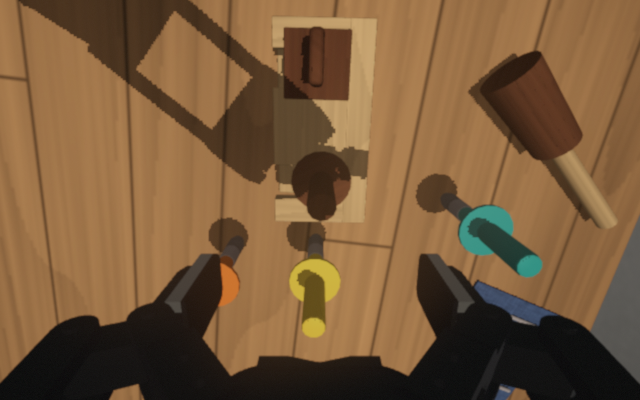

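The guard sits at (321,181) and the handle end at (321,207). That agrees with the estimate to about 1 mm. I'll descend to grip.

Emit:
carry_out:
  targets:
    - {"dp": [0, 1, 40], "yaw": 0}
    - {"dp": [0, 1, 80], "yaw": 0}
    - {"dp": [0, 1, 110], "yaw": 0}
    - {"dp": [0, 1, 130], "yaw": 0}
    - {"dp": [0, 1, 136], "yaw": 0}
    - {"dp": [0, 1, 136], "yaw": 0}
    - {"dp": [0, 1, 136], "yaw": 0}

```text
clock: 3.45
eef_pos: [506.2, -335.7, 165.5]
tcp_rot: [3.14, 0.001, 1.694]
contact_force: [-0.2, -0.0, 0.6]
opening: 1.002
grasp_force: 0.0
```

```bash
python3 - <<'E'
from rig import r
from h import *
s=r.sense();rel(s,[505.5,-338,164])
E
```

```text
t 3.45 eef [ 506.2 -335.7  165.5] F [-0.2 -0.   0.6] open 1.002 grip 0.0 yA 7.1 dp [-2.1 -1.   1.5]
```

Emit:
carry_out:
  targets:
    - {"dp": [-2, -1, 1], "yaw": 0}
    - {"dp": [-2, -1, 1], "yaw": 0}

```text
clock: 3.7
eef_pos: [505.0, -338.1, 163.7]
tcp_rot: [3.141, 0.0, 1.693]
contact_force: [0.0, -0.2, 0.6]
opening: 1.001
grasp_force: 0.0
```

Emit:
carry_out:
  targets:
    - {"dp": [0, 0, 0], "yaw": 0}
    - {"dp": [0, 0, 0], "yaw": 0}
    - {"dp": [0, 0, 0], "yaw": 0}
    - {"dp": [0, 0, 0], "yaw": 0}
    - {"dp": [0, 0, 0], "yaw": 0}
    - {"dp": [0, 0, 0], "yaw": 0}
    - {"dp": [0, 0, 0], "yaw": 0}
    - {"dp": [0, 0, 0], "yaw": 0}
  fingers: -1
  grip_force: 50

```text
clock: 4.7
eef_pos: [505.0, -337.8, 163.3]
tcp_rot: [3.141, 0.0, 1.694]
contact_force: [0.5, -0.3, 1.2]
opening: 0.243
grasp_force: 48.8
```

```bash
python3 - <<'E'
from rig import r
from h import *
s=r.sense();rel(s,[643,-83.5,300])
E
```

```text
t 4.7 eef [ 505.  -337.8  163.3] F [ 0.5 -0.3  1.2] open 0.243 grip 48.8 yA 7.0 dp [ 235.4  168.1 -136.7]
```

Emit:
carry_out:
  targets:
    - {"dp": [0, 0, -10], "yaw": 0}
    - {"dp": [0, 0, -30], "yaw": 0}
    - {"dp": [0, 0, -55], "yaw": 0}
    - {"dp": [0, 0, -80], "yaw": 0}
    - {"dp": [0, 0, -110], "yaw": 0}
    - {"dp": [0, 0, -140], "yaw": 0}
    - {"dp": [0, 0, -140], "yaw": 0}

```text
clock: 5.58
eef_pos: [505.9, -338.5, 306.2]
tcp_rot: [3.138, 0.003, 1.694]
contact_force: [0.6, -0.5, -2.2]
opening: 0.244
grasp_force: 49.0
```

Emit:
carry_out:
  targets:
    - {"dp": [35, 25, 0], "yaw": 0}
    - {"dp": [75, 54, 0], "yaw": 0}
    - {"dp": [115, 82, 0], "yaw": 0}
    - {"dp": [155, 111, 0], "yaw": 0}
    - {"dp": [195, 139, 0], "yaw": 0}
    - {"dp": [220, 157, 0], "yaw": 0}
    - {"dp": [235, 168, 0], "yaw": 0}
    - {"dp": [235, 168, 0], "yaw": 0}
    - {"dp": [235, 168, 0], "yaw": 0}

```text
clock: 6.7
eef_pos: [642.3, -84.9, 302.9]
tcp_rot: [-3.141, 0.0, 1.693]
contact_force: [0.2, -0.3, -0.3]
opening: 0.24
grasp_force: 49.0
```

```bash
python3 - <<'E'
from rig import r
from h import *
s=r.sense();rel(s,[643,-83.5,190])
p=s['eef_pos']
c=r.get_calibration('wrist');iw=r.grab_frame('wrist');print(proj(c,[p-[0,0,143.3],p-[0,0,33.3-5],[643,-83.5,85]]).round(1))
cs=r.get_calibration('scene');i2=r.grab_frame('scene');print(proj(cs,[p-[0,0,143.3],p-[0,0,33.3],[643,-83.5,85]]).round(1))
u,v=proj(cs,[643,-83.5,150])[0].astype(int)
cr=cv2.resize(i2[v-90:v+90,u-70:u+70],None,fx=2.22,fy=2.22);cv2.imwrite('pics/m.png',np.hstack([cv2.resize(iw[:,80:560],(480,400)),cr[:400,:310]])[:,:,::-1]);print(u,v)
E
```

```text
t 6.7 eef [642.3 -84.9 302.9] F [ 0.2 -0.3 -0.3] open 0.24 grip 49.0 yA 7.0 dp [  1.3   1.  112.9]
[[319.3 184.3]
 [319.2 240.2]
 [320.1 165.2]]
[[361.9 199.1]
 [363.9 171.7]
 [361.1 215.6]]
362 201
```

View pics/m.png

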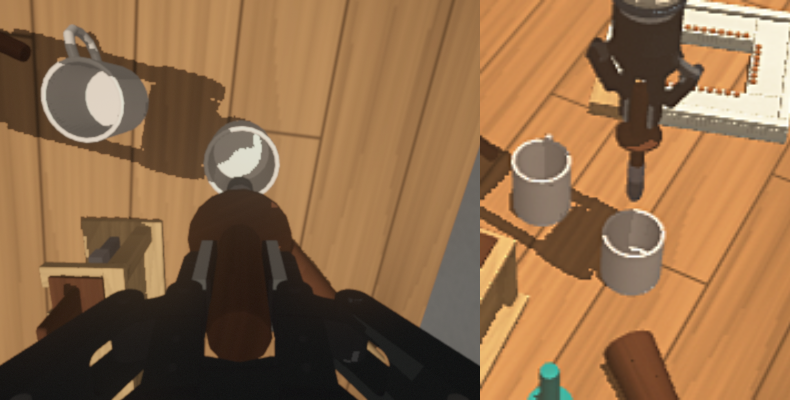

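The left half shows the brush held upright above the pot mouth (centre about (241,160) in the crop). The right half confirms the tip is over the handle-less pot. I'll dip.

Emit:
carry_out:
  targets:
    - {"dp": [3, 1, 30], "yaw": 0}
    - {"dp": [3, 1, 60], "yaw": 0}
    - {"dp": [3, 1, 90], "yaw": 0}
    - {"dp": [3, 1, 112], "yaw": 0}
    - {"dp": [3, 1, 124], "yaw": 0}
    - {"dp": [3, 1, 124], "yaw": 0}
    - {"dp": [3, 1, 124], "yaw": 0}
    - {"dp": [3, 1, 124], "yaw": 0}

```text
clock: 7.8
eef_pos: [644.1, -81.0, 180.4]
tcp_rot: [3.14, 0.0, 1.694]
contact_force: [-1.0, 0.3, -1.0]
opening: 0.243
grasp_force: 49.0
```

Emit:
carry_out:
  targets:
    - {"dp": [0, 0, -20], "yaw": 0}
    - {"dp": [0, 0, -50], "yaw": 0}
    - {"dp": [0, 0, -85], "yaw": 0}
    - {"dp": [0, 0, -115], "yaw": 0}
    - {"dp": [0, 0, -124], "yaw": 0}
    - {"dp": [0, 0, -124], "yaw": 0}

```text
clock: 8.55
eef_pos: [643.6, -80.8, 304.1]
tcp_rot: [3.14, 0.0, 1.694]
contact_force: [0.2, 0.4, -1.9]
opening: 0.246
grasp_force: 49.0
```

```bash
python3 - <<'E'
from rig import r
from h import *
s=r.sense();rel(s,[476.4,195.7,260])
E
```

```text
t 8.55 eef [643.6 -80.8 304.1] F [ 0.2  0.4 -1.9] open 0.246 grip 49.0 yA 7.0 dp [ 295.  -132.1   43.8]
```

Emit:
carry_out:
  targets:
    - {"dp": [35, -16, 0], "yaw": 0}
    - {"dp": [80, -36, 0], "yaw": 0}
    - {"dp": [125, -56, 0], "yaw": 0}
    - {"dp": [170, -76, 0], "yaw": 0}
    - {"dp": [215, -96, 0], "yaw": 0}
    - {"dp": [255, -114, 10], "yaw": 0}
    - {"dp": [285, -128, 30], "yaw": 0}
    - {"dp": [295, -132, 44], "yaw": 0}
    - {"dp": [295, -132, 44], "yaw": 0}
    - {"dp": [295, -132, 44], "yaw": 0}

```text
clock: 9.8
eef_pos: [477.1, 195.1, 259.4]
tcp_rot: [3.141, 0.0, 1.693]
contact_force: [0.8, 0.1, -0.8]
opening: 0.243
grasp_force: 49.1
```

```bash
python3 - <<'E'
from rig import r
from h import *
s=r.sense();rel(s,[476.4,195.7,169])
p=s['eef_pos']
c=r.get_calibration('wrist');iw=r.grab_frame('wrist');print(proj(c,[p-[0,0,143.3],[476.4,195.7,28],[517.8,169.9,28],[455,153.4,28],[432.7,221.2,28],[499.8,238.3,28]]).round(1))
cv2.imwrite('pics/c.png',iw[:,:,::-1]);np.save('w3c.npy',c,allow_pickle=True)
E
```

```text
t 9.8 eef [477.1 195.1 259.4] F [ 0.8  0.1 -0.8] open 0.243 grip 49.1 yA 7.0 dp [ 0.7 -0.6 90.4]
[[319.1 184.3]
 [318.6 163.2]
 [351.9 189.7]
 [295.6 197.1]
 [281.4 135.4]
 [344.9 127.1]]
```

View pics/c.png

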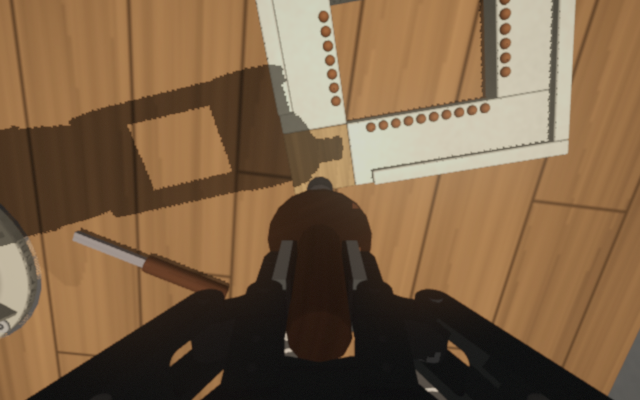

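The block's corners are at about (283,133), (347,123), (355,184) and (293,190), so its middle lies about 4 mm further along +y. I'll shift a little and press.

Emit:
carry_out:
  targets:
    - {"dp": [3, 0, 30], "yaw": 0}
    - {"dp": [3, 0, 60], "yaw": 0}
    - {"dp": [3, 0, 78], "yaw": 0}
    - {"dp": [3, 0, 86], "yaw": 0}
    - {"dp": [3, 0, 90], "yaw": 0}
    - {"dp": [3, 0, 94], "yaw": 0}
    - {"dp": [3, 0, 94], "yaw": 0}
    - {"dp": [3, 0, 94], "yaw": 0}
    - {"dp": [3, 0, 94], "yaw": 0}

```text
clock: 10.98
eef_pos: [476.3, 198.9, 165.7]
tcp_rot: [3.141, -0.0, 1.694]
contact_force: [0.5, -1.0, 0.6]
opening: 0.247
grasp_force: 49.3
```

```bash
python3 - <<'E'
from rig import r
from h import *
s=r.sense();rel(s,[476.4,195.7,169])
cs=r.get_calibration('scene');i2=r.grab_frame('scene');u,v=proj(cs,[476.4,195.7,28])[0].astype(int)
print(u,v)
cv2.imwrite('pics/p.png',cv2.resize(i2[v-60:v+40,u-60:u+60],None,fx=4,fy=4,interpolation=cv2.INTER_CUBIC)[:,:,::-1])
E
```

```text
t 10.975 eef [476.3 198.9 165.7] F [ 0.5 -1.   0.6] open 0.247 grip 49.3 yA 7.0 dp [-3.2 -0.3 -3.3]
352 151
```

View pics/p.png

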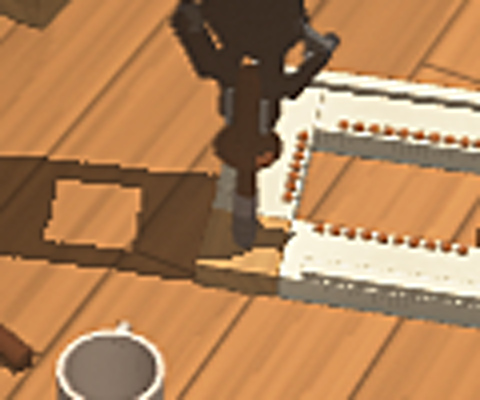

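The bristles stand on the middle of the block at about (245,240). The force rose by about 1.5 N. I'll press 3 mm more to be sure, then retreat.

Emit:
carry_out:
  targets:
    - {"dp": [0, 0, 2], "yaw": 0}
    - {"dp": [0, 0, 3], "yaw": 0}
    - {"dp": [0, 0, 3], "yaw": 0}
    - {"dp": [0, 0, 3], "yaw": 0}

```text
clock: 11.52
eef_pos: [476.1, 198.8, 162.4]
tcp_rot: [3.141, -0.0, 1.694]
contact_force: [1.1, -0.1, 0.4]
opening: 0.242
grasp_force: 49.4
```

Emit:
carry_out:
  targets:
    - {"dp": [0, 0, -10], "yaw": 0}
    - {"dp": [0, 0, -35], "yaw": 0}
    - {"dp": [0, 0, -70], "yaw": 0}
    - {"dp": [0, 0, -105], "yaw": 0}
    - {"dp": [0, 0, -135], "yaw": 0}
    - {"dp": [0, 0, -141], "yaw": 0}
    - {"dp": [0, 0, -141], "yaw": 0}

```text
clock: 12.4
eef_pos: [475.5, 198.6, 302.8]
tcp_rot: [-3.141, 0.0, 1.694]
contact_force: [-0.5, -0.4, -0.0]
opening: 0.244
grasp_force: 49.3
```

```bash
python3 - <<'E'
from rig import r
from h import *
s=r.sense();rel(s,[505.0,-338.0,306])
E
```

```text
t 12.4 eef [475.5 198.6 302.8] F [-0.5 -0.4 -0. ] open 0.244 grip 49.3 yA 7.0 dp [-536.1  -36.5   -3.1]
```

The force readings are too noisy to confirm contact. I'll take an averaged baseline and press again to check.

```bash
cat > avg.py <<'E'
from rig import r
from h import *
L=[]
for i in range(12):
    r.grab_frame('top');L.append(r.sense()['contact_force'])
print(np.mean(L,0).round(2),(np.std(L,0)/12**.5).round(2)); rel(r.sense(),[505.0,-338.0,306])
E
python3 avg.py
```

```text
[-0.08 -0.08 -1.21] [0.14 0.13 0.15]
t 13.0 eef [475.9 198.7 303.2] F [-0.  -0.3 -1.3] open 0.246 grip 49.3 yA 7.0 dp [-536.2  -37.    -2.8]
```

Emit:
carry_out:
  targets:
    - {"dp": [0, 0, 40], "yaw": 0}
    - {"dp": [0, 0, 80], "yaw": 0}
    - {"dp": [0, 0, 115], "yaw": 0}
    - {"dp": [0, 0, 130], "yaw": 0}
    - {"dp": [0, 0, 136], "yaw": 0}
    - {"dp": [0, 0, 141], "yaw": 0}
    - {"dp": [0, 0, 141], "yaw": 0}
    - {"dp": [0, 0, 141], "yaw": 0}

```text
clock: 14.0
eef_pos: [476.5, 198.9, 163.1]
tcp_rot: [3.14, -0.0, 1.694]
contact_force: [-0.1, -0.2, 1.9]
opening: 0.245
grasp_force: 49.4
```

```bash
python3 avg.py
```

```text
[0.97 0.04 1.02] [0.21 0.07 0.12]
t 14.6 eef [476.2 198.8 162.4] F [0.8 0.  1.3] open 0.246 grip 49.4 yA 7.0 dp [-536.3  -37.2 -143.7]
```

The averaged force change is 2.2 N, so the press is confirmed. Now I'll take the brush back, lifting it high to clear the flat brush.

Emit:
carry_out:
  targets:
    - {"dp": [0, 0, -10], "yaw": 0}
    - {"dp": [0, 0, -40], "yaw": 0}
    - {"dp": [0, 0, -80], "yaw": 0}
    - {"dp": [0, 0, -125], "yaw": 0}
    - {"dp": [0, 0, -170], "yaw": 0}
    - {"dp": [0, 0, -205], "yaw": 0}
    - {"dp": [0, 0, -222], "yaw": 0}
    - {"dp": [0, 0, -222], "yaw": 0}

```text
clock: 15.6
eef_pos: [476.0, 198.7, 384.7]
tcp_rot: [3.141, -0.0, 1.694]
contact_force: [-0.6, 0.1, -1.2]
opening: 0.248
grasp_force: 49.2
```

Emit:
carry_out:
  targets:
    - {"dp": [-25, -2, 0], "yaw": 0}
    - {"dp": [-70, -5, 0], "yaw": 0}
    - {"dp": [-120, -8, 0], "yaw": 0}
    - {"dp": [-170, -12, 0], "yaw": 0}
    - {"dp": [-220, -15, 0], "yaw": 0}
    - {"dp": [-270, -19, 0], "yaw": 0}
    - {"dp": [-320, -22, 0], "yaw": 0}
    - {"dp": [-370, -26, 0], "yaw": 0}
    - {"dp": [-420, -29, 0], "yaw": 0}
    - {"dp": [-470, -32, 0], "yaw": 0}
    - {"dp": [-510, -35, 0], "yaw": 0}
    - {"dp": [-536, -37, 0], "yaw": 0}

```text
clock: 17.1
eef_pos: [504.2, -339.1, 381.9]
tcp_rot: [-3.139, -0.002, 1.693]
contact_force: [0.1, 0.1, -1.2]
opening: 0.24
grasp_force: 49.2
```

Emit:
carry_out:
  targets:
    - {"dp": [0, 0, 0], "yaw": 0}
    - {"dp": [0, 0, 30], "yaw": 0}
    - {"dp": [0, 0, 60], "yaw": 0}
    - {"dp": [0, 0, 72], "yaw": 0}
    - {"dp": [0, 0, 72], "yaw": 0}
    - {"dp": [0, 0, 72], "yaw": 0}

```text
clock: 17.85
eef_pos: [505.5, -337.8, 313.5]
tcp_rot: [3.14, 0.001, 1.694]
contact_force: [0.6, 0.8, -0.9]
opening: 0.245
grasp_force: 49.3
```

```bash
python3 - <<'E'
from rig import r
from h import *
s=r.sense();rel(s,[505.0,-337.9,164.3])
iw=r.grab_frame('wrist');s=r.sense();print(s['eef_pos'])
cv2.imwrite('pics/n.png',iw[:,:,::-1])
E
```

```text
t 17.85 eef [ 505.5 -337.8  313.5] F [ 0.6  0.8 -0.9] open 0.245 grip 49.3 yA 7.1 dp [ 1.000e-01 -7.000e-01  1.492e+02]
[ 505.53808537 -337.90926341  313.65345123]
```

View pics/n.png

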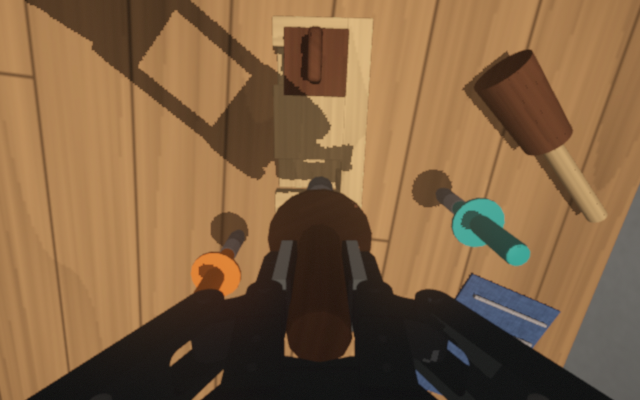

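The flat brush is undisturbed, the brush has not slipped in the grip, and the tool is back over the original spot. I'll lower it.

Emit:
carry_out:
  targets:
    - {"dp": [0, -0.5, 20], "yaw": 0}
    - {"dp": [0, -0.5, 45], "yaw": 0}
    - {"dp": [0, -0.5, 70], "yaw": 0}
    - {"dp": [0, -0.5, 95], "yaw": 0}
    - {"dp": [0, -0.5, 118], "yaw": 0}
    - {"dp": [0, -0.5, 135], "yaw": 0}
    - {"dp": [0, -0.5, 145], "yaw": 0}
    - {"dp": [0, -0.5, 149], "yaw": 0}
    - {"dp": [0, -0.5, 149], "yaw": 0}
    - {"dp": [0, -0.5, 149], "yaw": 0}

```text
clock: 19.15
eef_pos: [504.8, -338.1, 163.9]
tcp_rot: [3.141, 0.001, 1.694]
contact_force: [0.1, 0.8, -1.5]
opening: 0.241
grasp_force: 49.1
```

```bash
python3 avg.py
```

```text
[ 0.09  0.16 -0.93] [0.19 0.11 0.17]
t 19.75 eef [ 504.4 -337.9  163.3] F [-0.1 -0.3 -1.1] open 0.242 grip 49.1 yA 7.0 dp [  -0.2    0.5 -142.7]
```

Emit:
carry_out:
  targets:
    - {"dp": [0, 0, 0.5], "yaw": 0}
    - {"dp": [0, 0, 0.5], "yaw": 0}
    - {"dp": [0, 0, 0.5], "yaw": 0}
    - {"dp": [0, 0, 0.5], "yaw": 0}
    - {"dp": [0, 0, 0.5], "yaw": 0}
    - {"dp": [0, 0, 0.5], "yaw": 0}
    - {"dp": [0, 0, 0.5], "yaw": 0}
    - {"dp": [0, 0, 0.5], "yaw": 0}
  fingers: 1

```text
clock: 20.75
eef_pos: [504.5, -337.8, 162.8]
tcp_rot: [3.142, 0.0, 1.694]
contact_force: [-0.5, -1.0, 0.0]
opening: 1.0
grasp_force: 0.0
```

Emit:
carry_out:
  targets:
    - {"dp": [0, 0, -15], "yaw": 0}
    - {"dp": [0, 0, -45], "yaw": 0}
    - {"dp": [0, 0, -80], "yaw": 0}
    - {"dp": [0, 0, -115], "yaw": 0}
    - {"dp": [0, 0, -136], "yaw": 0}
    - {"dp": [0, 0, -136], "yaw": 0}
    - {"dp": [0, 0, -136], "yaw": 0}

```text
clock: 21.62
eef_pos: [504.1, -337.6, 298.3]
tcp_rot: [-3.141, -0.0, 1.694]
contact_force: [0.3, -0.3, -0.1]
opening: 1.002
grasp_force: 0.0
```

```bash
python3 - <<'E'
from rig import r
from h import *
s=r.sense();rel(s,[505.0,-337.9,300])
iw=r.grab_frame('wrist');a=np.load('w2.npy')
cv2.imwrite('pics/e.png',cv2.resize(np.hstack([a[:250,200:440],iw[:250,200:440]]),None,fx=1.6,fy=1.6)[:,:,::-1])
E
```

```text
t 21.625 eef [ 504.1 -337.6  298.3] F [ 0.3 -0.3 -0.1] open 1.002 grip 0.0 yA 7.0 dp [-0.4  0.9 -1.7]
```

View pics/e.png

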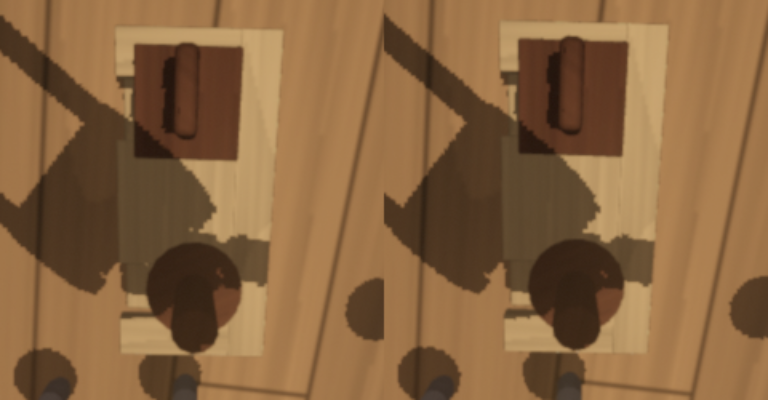

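The before and after views match: the round brush hangs upright at its old spot and the flat brush has not moved. I'm handing the job in.

```bash
python3 -c "
from rig import r
print(r.sign_off())"
```

```text
the job is handed in; nothing more can be done
None
```

I dipped the round brush in the glue pot (tip about 48 mm below the rim), pressed it on the bare corner at about 2.2 N, hung it back upright in its own notch and handed the job in at about 22 s; the hand-in gave no verdict.

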